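Stack the sample jars on their display trays

TASK

Make up the two display stacks of sample jars. On the green tray stack the three green-sealed jars, large at the bottom, medium on it and small on top; on the yellow tray stack the two yellow-sealed jars, large below and medium on top, every jar upright, flat and centred on what it stands on. The jars are glass, so set them down without dropping them, and leave the tall bottle, the steel bowl and the note pad where they are.

Things in the scene. Friction and masses are not known exactly. Their poses are not given: they have to be found in the camera images.
- green_large: large round amber glass jar, closed with a flat white lid bearing a round green seal, green label band low round the glass; diameter 66 mm all the way up (lid too), height 44 mm (the lid is the top 16 mm). Loose, stands upright. Origin: centre of its underside, z up along its axis; its yaw means nothing.
- green_medium: medium round amber glass jar, closed with a flat white lid bearing a round green seal, green label band low round the glass; diameter 52 mm all the way up (lid too), height 38 mm (the lid is the top 14 mm). Loose, stands upright. Origin: centre of its underside, z up along its axis; its yaw means nothing.
- green_small: small round amber glass jar, closed with a flat white lid bearing a round green seal, green label band low round the glass; diameter 40 mm all the way up (lid too), height 34 mm (the lid is the top 12 mm). Loose, stands upright. Origin: centre of its underside, z up along its axis; its yaw means nothing.
- yellow_large: large round amber glass jar, closed with a flat white lid bearing a round yellow seal, yellow label band low round the glass; diameter 66 mm all the way up (lid too), height 44 mm (the lid is the top 16 mm). Loose, stands upright. Origin: centre of its underside, z up along its axis; its yaw means nothing.
- yellow_medium: medium round amber glass jar, closed with a flat white lid bearing a round yellow seal, yellow label band low round the glass; diameter 52 mm all the way up (lid too), height 38 mm (the lid is the top 14 mm). Loose, stands upright. Origin: centre of its underside, z up along its axis; its yaw means nothing.
- green_tray: green round display tray, fixed to the table: outer diameter 96 mm, floor 5 mm above the table, with a low rim 5 mm thick whose top is 9 mm above the table, so 86 mm inside. Origin: centre of its underside at table height, z up.
- yellow_tray: yellow round display tray, fixed to the table: outer diameter 96 mm, floor 5 mm above the table, with a low rim 5 mm thick whose top is 9 mm above the table, so 86 mm inside. Origin: centre of its underside at table height, z up.
- tall_bottle: bystander: tall amber bottle with a white cap and green label, diameter 72 mm, height 148 mm, loose, standing. Origin: centre of its underside. Leave alone.
- steel_bowl: bystander: empty stainless steel bowl, rim diameter 110 mm, height 45 mm, loose. Origin: centre of its underside. Leave alone.
- note_pad: bystander: plain pale yellow square pad of notes, 75 x 75 mm, 15 mm thick, loose. Origin: centre of its underside. Leave alone.

How it is judged:
By the outcome, as a careful person would: the job done as asked, in the order asked, and still so for the second after the job is handed in, with the robot touching nothing.
It also fails if it takes over 115 s, if anything falls off the work surface, if the arm or the gripper's body presses on something with over 40 N, if the wrist force passes 120 N, or if a joint passes its speed limit or range.

ROBOT

A 6-joint arm with a two-finger parallel gripper is mounted at the origin on the work surface. World frame = base frame: x ahead of the robot, y to its left, z up, the work surface at z = 0. Lengths are in mm, angles in degrees, forces in N, time in s.
With the tool pointing down it reaches from about 300 to 875 mm from the base axis. Payload 4.2 kg.
Tool frame: the origin (TCP) lies at the very end of the fingers, on their centre line; the grasp point (between the pads) lies behind it (grip_depth is the z of the grasp point in the tool frame, in mm); z points along the fingers, y is the line along which they close (so a half turn about z gives the same grasp; the last joint's range is limited). The gripper opens to 85 mm and grips with 20 to 120 N. Pads are 22 mm wide; open, the fingers measure 114 mm over their backs; the gripper's body (76 mm by 85 mm) begins 54 mm behind the grasp point. The pads swing forward as they close: fully open they stand 13 mm farther back than shut.
Start: joints at [-65.145, 18.312, 89.639, -0, 72.044, -1.146], TCP at [252.076, -516.816, 231.338] pointing down, gripper open.
Joint ranges: [-177.97, 177.97], [-48.28, 115.42], [12.27, 149.76], [-77.06, 257.06], [2.81, 150.46], [-146.56, 146.56]. Speed limits (degrees/s): [147.25, 147.25, 180, 180, 180, 180].

INTERFACE

Orientations are given as [roll, pitch, yaw] about the fixed x, y, z axes, in that order (R = Rz(yaw) Ry(pitch) Rx(roll)).
In Python, from workcell import * gives the robot as it stands. The module is installed in compiled form; this text tells all that it offers.
- The arm moves only by the tool step_arm, never from a script. Its argument "deltas" is a list of rows, each an object with "claw": the opening in per cent of the stroke, from 0 (shut) to 100 (fully open); "slide": the shift along the world's x, y, z in mm, a list of three; "yaw": the turn about the world's z in rad. In form: [{"claw": claw, "slide": [tx, ty, tz], "yaw": yaw}, ...]. A call has 1 to 12 rows; each row is the pose to reach, as a shift and turn from the pose commanded when the call began; what a row does not reach only later rows make up. A row lasts 1/12 s, in which the tool goes at most 41.7 mm and 7.16 degrees, less where a joint would pass 70% of its speed; a pose out of reach is approached as far as the arm can. A call with a gripper value outside its range is refused whole. The fingers move at their own pace and stop on an object; the grip force is fixed at half the most. Time passes only in rows, so rows that repeat a pose let the fingers close. It gives the time, the measured TCP pose, the force, the opening and the grip force at its end, in the units of the state.
- observe(): the state, without advancing time (a new reading comes with each control period).
- snapshot(name): name is "scene" or "top"; returns (picture, depth): 400x640x3 uint8, blue, green, red; 400x640 float32, mm along the optical axis (not along the pixel's ray), 0 where there is no reading.
- camera_params(name): a dict with "fx", "fy", "cx", "cy" (pixels), "rvec" (rotation vector, rad) and "tvec" (3), from world to camera coordinates, as OpenCV has them. Camera axes: x right, y down, z forward; pixel columns grow to the right and rows downward; lengths in mm; the calibration is good to about 2 mm. A picture is of the moment at which its call begins. camera_params takes no time and is no camera call.
- sign_off(): hands the job in; it is judged then, once.
Trained networks look in the newest picture that a camera, given by its name, has taken for a name from the list of things; names that differ only in an ending like _2 or _b are one class to them, and where a whole thing is asked for, a point or a joint stands for the part that bears it (a point fixed in the world has none). Each returns a list of dicts, best first, with "conf" (0 to 1); they miss things now and then, are a little off and sometimes report something else, mostly with a low value. They report only what shows in the picture. A call takes as long as a camera call.
- outline_of(name, camera): "mask" (400x640 bool, what is visible of it) and "position" ([column, row] in pixels, amid what is visible of it).
The state is a dict: "t": time; "qpos": joint angles; "joint_vel": joint speeds; "joint_efforts": joint torques, N m; "ee_pos": TCP position; "tcp_rot": TCP orientation; "wrist_force": force on the tool from outside, world axes, zero at the start; "ft_torque": the same for the moment, N m; "width": finger opening in mm; "gripper_force": force on a finger pad.
Only numpy, scipy, OpenCV 4.12 (cv2) and the standard library are available. Lean on these libraries where they do the work, as an engineer would, in place of code of your own. Each camera call takes 0.05 s, during which the arm holds its last target. There are 200 camera calls.

## Working session

There is one attempt and no reset: what is moved stays moved. The work goes in short steps, Python scripts to look and compute and a tool call to move; the robot and the scene stay as the last step left them, time stands still between calls to the robot, and variables do not carry over. Pictures are saved under pics/ and viewed, at most 14 in all, crops included, and the job is handed in when it is done.

Besides the shell and the picture viewer there is one more tool, called by a JSON object that holds its "op" and its "data". step_arm: Moves the arm, as the interface text tells. Its arguments: {"type":"object","properties":{"deltas":{"type":"array","items":{"type":"object","properties":{"claw":{"type":"number"},"slide":{"type":"array","items":{"type":"number"}},"yaw":{"type":"number"}}}}},"required":["deltas"]}

```bash
mkdir -p pics; cat > h.py <<'E'
from workcell import *
import numpy as np, cv2
def cam(n):
    p=camera_params(n); R=cv2.Rodrigues(np.array(p["rvec"],float))[0]; return p,R,np.array(p["tvec"],float).ravel()
def cloud(n,depth):
    p,R,t=cam(n); v,u=np.mgrid[:400,:640]
    P=np.stack([(u-p["cx"])/p["fx"]*depth,(v-p["cy"])/p["fy"]*depth,depth],-1)
    W=(P-t)@R; W[depth<=0]=np.nan; return W
E
python3 - <<'E'
from h import *
print(observe())
for n in("top","scene"):
    im,d=snapshot(n); cv2.imwrite(f"pics/{n}0.png",im); np.save(n+"0",d)
    p,R,t=cam(n); print(n,-R.T@t,p["fx"])
    W=cloud(n,d)
    for k in "green_large green_medium green_small yellow_large yellow_medium green_tray yellow_tray tall_bottle steel_bowl note_pad".split():
        for o in outline_of(k,n)[:3]:
            w=W[o["mask"]]; w=w[~np.isnan(w[:,0])]
            if len(w)<5: continue
            zt=np.percentile(w[:,2],90); q=w[abs(w[:,2]-zt)<5]
            c,r=cv2.minEnclosingCircle(q[:,:2].astype(np.float32))
            print(k,round(o["conf"],2),np.round(o["position"]),"ztop",round(float(zt),1),"circ",np.round(c,1),round(r,1),"mean",np.round(q.mean(0)[:2],1))
E
```

```text
{'t': 0.0, 'qpos': array([-6.51446862e+01,  1.83527319e+01,  8.97062111e+01,  1.17817025e-03,
        7.20446970e+01, -1.14869860e+00]), 'joint_vel': array([ 0.02739204, -0.01695409,  0.16429591, -0.01084894,  0.05298095,
       -0.06916371]), 'joint_efforts': array([ 2.91984012e-03, -4.15524173e+01, -2.34160691e+01,  3.81181044e-04,
        8.06106225e-03, -9.22088049e-06]), 'ee_pos': array([ 251.88031398, -516.3653401 ,  230.47265007]), 'tcp_rot': array([-1.79896403e+02, -3.19760062e-03,  2.60036453e+01]), 'wrist_force': array([ 0.56208693, -0.50659612, -0.70242081]), 'ft_torque': array([0.00834903, 0.02949441, 0.01144909]), 'gripper_force': 0.0, 'width': 84.98305992175644}
top [ 453.16868382    7.88332437 1191.07209493] 431.4484176201337
green_large 0.72 [415. 259.] ztop 46.3 circ [ 451.5 -248. ] 33.0 mean [ 451.2 -248.3]
green_large 0.58 [290. 246.] ztop 9.0 circ [483.7  97. ] 46.4 mean [483.8  96.5]
green_medium 0.75 [264. 188.] ztop 40.7 circ [646.5 162.1] 25.9 mean [645.8 161.7]
green_small 0.62 [344. 259.] ztop 36.8 circ [449.6 -60.4] 19.2 mean [450.  -60.2]
yellow_large 0.66
[... 1087 characters left out ...]
circ [453.8 228.8] 34.9 mean [455.9 224.7]
yellow_medium 0.93 [310. 207.] ztop 39.1 circ [613.2  -8.1] 27.1 mean [615.1  -9.5]
green_tray 0.95 [287. 187.] ztop 8.9 circ [478.1  98.1] 50.2 mean [478.2  96.4]
yellow_tray 0.57 [288. 253.] ztop 8.9 circ [ 638.4 -168.7] 49.2 mean [ 639.2 -169.3]
tall_bottle 0.66 [133. 288.] ztop 143.3 circ [ 475.7 -447.4] 20.8 mean [ 481.2 -450.1]
steel_bowl 0.59 [333. 138.] ztop 43.8 circ [474.2 450.2] 57.6 mean [474.5 453.6]
steel_bowl 0.33 [289. 254.] ztop 9.0 circ [ 638.4 -168.7] 49.2 mean [ 638.6 -169.7]
note_pad 0.7 [387. 206.] ztop 16.2 circ [786.9 123.5] 53.8 mean [788.5 120.8]
note_pad 0.54 [244. 208.] ztop 35.2 circ [445.5 -61. ] 22.7 mean [446.8 -63.1]
```

```bash
python3 -c "
import cv2
a=cv2.imread('pics/top0.png')[100:330,110:560];cv2.imwrite('pics/top0c.png',cv2.resize(a,(800,409)))"
```

```text
(no output)
```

View pics/top0c.png

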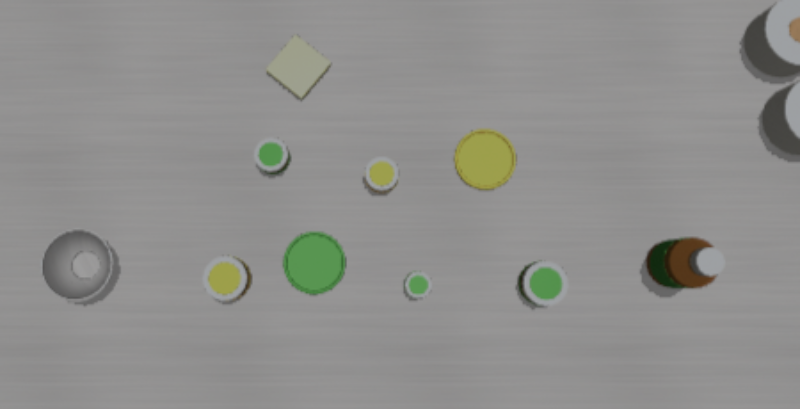

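View pics/scene0.png

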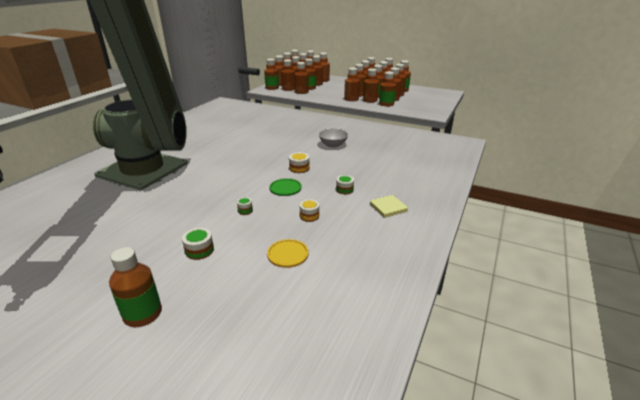

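The top view (crop) agrees with the networks: green lids at full-picture pixels (416,259) large, (263,187) medium and (344,260) small. The yellow lids are at (236,257) large and (325,198) medium, and the trays are at (287,248) green and (383,190) yellow. The scene view confirms this and shows clear space around every jar.

I'll move above green_large first.

```bash
python3 -c "
import workcell as w
print([n for n in dir(w) if n[0]!='_']); print(getattr(w,'grip_depth',None))"
```

```text
['Unreachable', 'camera_params', 'grip_depth', 'observe', 'outline_of', 'sign_off', 'snapshot']
-18.700000000000003
```

{"op": "step_arm", "data": {"deltas": [{"claw": 100,"slide": [25,33,0],"yaw": 0},{"claw": 100,"slide": [50,67,0],"yaw": 0},{"claw": 100,"slide": [75,100,-10],"yaw": 0},{"claw": 100,"slide": [100,134,-30],"yaw": 0},{"claw": 100,"slide": [125,167,-50],"yaw": 0},{"claw": 100,"slide": [150,201,-70],"yaw": 0},{"claw": 100,"slide": [175,235,-90],"yaw": 0},{"claw": 100,"slide": [190,255,-110],"yaw": 0},{"claw": 100,"slide": [199,268,-130],"yaw": 0},{"claw": 100,"slide": [199,268,-140],"yaw": 0},{"claw": 100,"slide": [199,268,-140],"yaw": 0},{"claw": 100,"slide": [199,268,-140],"yaw": 0}]}}

```text
t: 2.1
ee_pos: [450.9, -249.1, 91.3]
tcp_rot: [-180.0, 0.0, 26.0]
wrist_force: [0.3, -0.5, 0.5]
width: 85.5
gripper_force: 0.0
```

{"op": "step_arm", "data": {"deltas": [{"claw": 100,"slide": [0,1,-20]},{"claw": 100,"slide": [0,1,-40]},{"claw": 100,"slide": [0,1,-60]},{"claw": 100,"slide": [0,1,-75]},{"claw": 100,"slide": [0,1,-83]},{"claw": 100,"slide": [0,1,-83]},{"claw": 0,"slide": [0,1,-83]},{"claw": 0,"slide": [0,1,-83]},{"claw": 0,"slide": [0,1,-83]},{"claw": 0,"slide": [0,1,-83]},{"claw": 0,"slide": [0,1,-83]},{"claw": 0,"slide": [0,1,-83]}]}}

```text
invalid input at $.deltas[0]: expected keys claw, slide, yaw
```

{"op": "step_arm", "data": {"deltas": [{"claw": 100,"slide": [0,1,-20],"yaw": 0},{"claw": 100,"slide": [0,1,-40],"yaw": 0},{"claw": 100,"slide": [0,1,-60],"yaw": 0},{"claw": 100,"slide": [0,1,-75],"yaw": 0},{"claw": 100,"slide": [0,1,-83],"yaw": 0},{"claw": 100,"slide": [0,1,-83],"yaw": 0},{"claw": 0,"slide": [0,1,-83],"yaw": 0},{"claw": 0,"slide": [0,1,-83],"yaw": 0},{"claw": 0,"slide": [0,1,-83],"yaw": 0},{"claw": 0,"slide": [0,1,-83],"yaw": 0},{"claw": 0,"slide": [0,1,-83],"yaw": 0},{"claw": 0,"slide": [0,1,-83],"yaw": 0}]}}

```text
t: 3.1
ee_pos: [451.8, -248.7, 10.1]
tcp_rot: [179.8, -0.1, 26.0]
wrist_force: [-1.5, -0.3, 6.1]
width: 64.8
gripper_force: 66.8
```

{"op": "step_arm", "data": {"deltas": [{"claw": 0,"slide": [0,0,12],"yaw": 0},{"claw": 0,"slide": [0,0,30],"yaw": 0},{"claw": 0,"slide": [0,0,50],"yaw": 0},{"claw": 0,"slide": [0,10,65],"yaw": 0},{"claw": 0,"slide": [3,35,70],"yaw": 0},{"claw": 0,"slide": [6,65,70],"yaw": 0},{"claw": 0,"slide": [9,100,70],"yaw": 0},{"claw": 0,"slide": [13,135,70],"yaw": 0},{"claw": 0,"slide": [16,170,70],"yaw": 0},{"claw": 0,"slide": [20,205,70],"yaw": 0},{"claw": 0,"slide": [23,240,70],"yaw": 0},{"claw": 0,"slide": [26,272,70],"yaw": 0}]}}

```text
t: 4.1
ee_pos: [477.1, 26.1, 78.9]
tcp_rot: [180.0, -0.1, 26.0]
wrist_force: [0.6, -0.1, -2.4]
width: 64.8
gripper_force: 67.1
```

{"op": "step_arm", "data": {"deltas": [{"claw": 0,"slide": [3,30,0],"yaw": 0},{"claw": 0,"slide": [5,55,0],"yaw": 0},{"claw": 0,"slide": [6,68,0],"yaw": 0},{"claw": 0,"slide": [6,72,-5],"yaw": 0},{"claw": 0,"slide": [6,72,-20],"yaw": 0},{"claw": 0,"slide": [6,72,-35],"yaw": 0},{"claw": 0,"slide": [6,72,-45],"yaw": 0},{"claw": 0,"slide": [6,72,-52],"yaw": 0},{"claw": 0,"slide": [6,72,-56],"yaw": 0},{"claw": 0,"slide": [6,72,-59],"yaw": 0},{"claw": 0,"slide": [6,72,-60],"yaw": 0},{"claw": 0,"slide": [6,72,-60],"yaw": 0}]}}

```text
t: 5.1
ee_pos: [483.3, 96.0, 18.5]
tcp_rot: [180.0, -0.0, 26.0]
wrist_force: [-0.7, 0.4, -3.0]
width: 64.2
gripper_force: 67.2
```

```bash
python3 - <<'E'
from h import *
s=observe(); print(s["ee_pos"],s["wrist_force"])
for n in("top","scene"):
    im,d=snapshot(n); cv2.imwrite(f"pics/{n}1.png",im); np.save(n+"1",d)
    W=cloud(n,d)
    for k in ("green_large","green_tray"):
      for o in outline_of(k,n)[:2]:
        w=W[o["mask"]]; w=w[~np.isnan(w[:,0])]
        print(n,k,round(o["conf"],2),np.round(o["position"]),w.min(0),w.max(0))
E
```

```text
[483.29644094  96.00575844  18.48814693] [-0.72730736  0.41890176 -3.02057151]
top green_tray 0.68 [265. 186.] [620.20193824 136.75496608  -4.03501997] [679.19871024 193.40029006  44.41678759]
top green_tray 0.64 [290. 261.] [436.79059498  76.06426467  -0.87462469] [450.24677663 116.69037287  15.31051064]
scene green_large 0.72 [288. 180.] [453.72422076  58.22954393   9.12735993] [512.80210773 123.97770982  55.31492246]
scene green_tray 0.54 [289. 193.] [429.87039212  47.40438824  -1.26745552] [525.85065019 141.33721374  18.14720945]
scene green_tray 0.41 [132. 289.] [ 266.06776774 -483.99447526   -1.84226614] [ 514.10092589 -309.9955111   150.1804907 ]
```

```bash
python3 -c "
import cv2
a=cv2.imread('pics/scene1.png')[130:230,220:360];cv2.imwrite('pics/s1c.png',cv2.resize(a,(784,560),interpolation=cv2.INTER_CUBIC))"
```

```text
(no output)
```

View pics/s1c.png

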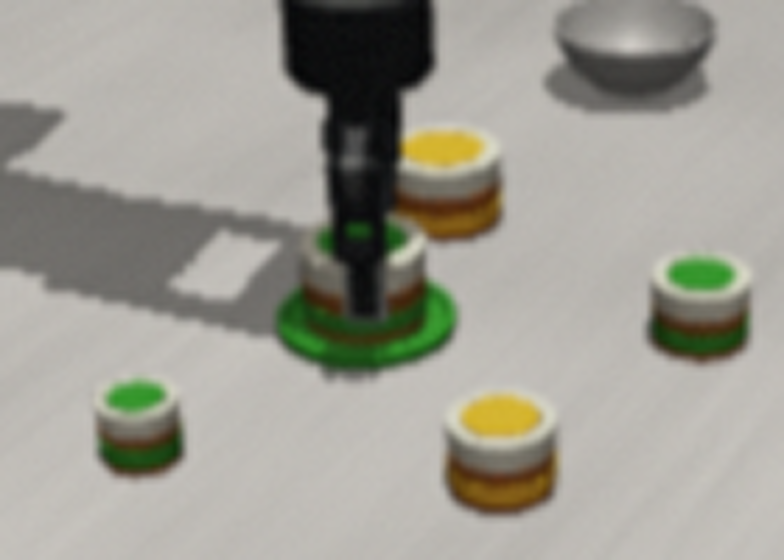

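{"op": "step_arm", "data": {"deltas": [{"claw": 0,"slide": [0,0,-1],"yaw": 0},{"claw": 0,"slide": [0,0,-2],"yaw": 0},{"claw": 0,"slide": [0,0,-3],"yaw": 0},{"claw": 0,"slide": [0,0,-3],"yaw": 0}]}}

```text
t: 5.73
ee_pos: [483.0, 96.2, 15.2]
tcp_rot: [180.0, 0.0, 26.0]
wrist_force: [0.5, 0.1, -2.7]
width: 64.4
gripper_force: 67.5
```

The picture shows green_large held level just above the green tray (crop about (362,310), full about (285,185)), roughly centred. I'll lower it to contact in small steps.

{"op": "step_arm", "data": {"deltas": [{"claw": 0,"slide": [0,0,-0.5],"yaw": 0},{"claw": 0,"slide": [0,0,-1],"yaw": 0},{"claw": 0,"slide": [0,0,-1],"yaw": 0}]}}

```text
t: 5.98
ee_pos: [483.0, 96.2, 15.1]
tcp_rot: [180.0, -0.0, 26.0]
wrist_force: [-2.0, 0.3, 5.1]
width: 64.5
gripper_force: 68.4
```

{"op": "step_arm", "data": {"deltas": [{"claw": 60,"slide": [0,0,0],"yaw": 0},{"claw": 100,"slide": [0,0,0],"yaw": 0},{"claw": 100,"slide": [0,0,0],"yaw": 0},{"claw": 100,"slide": [0,0,0],"yaw": 0},{"claw": 100,"slide": [0,0,0],"yaw": 0},{"claw": 100,"slide": [0,0,10],"yaw": 0},{"claw": 100,"slide": [0,0,30],"yaw": 0},{"claw": 100,"slide": [0,0,55],"yaw": 0},{"claw": 100,"slide": [0,0,85],"yaw": 0},{"claw": 100,"slide": [30,12,90],"yaw": 0},{"claw": 100,"slide": [65,26,90],"yaw": 0},{"claw": 100,"slide": [100,40,90],"yaw": 0}]}}

```text
t: 6.98
ee_pos: [584.5, 136.6, 106.8]
tcp_rot: [179.9, -0.2, 26.0]
wrist_force: [-0.5, 0.1, 0.1]
width: 85.2
gripper_force: 0.0
```

{"op": "step_arm", "data": {"deltas": [{"claw": 100,"slide": [25,10,0],"yaw": 0},{"claw": 100,"slide": [50,20,0],"yaw": 0},{"claw": 100,"slide": [60,25,0],"yaw": 0},{"claw": 100,"slide": [63,26,-10],"yaw": 0},{"claw": 100,"slide": [63,26,-20],"yaw": 0},{"claw": 100,"slide": [63,26,-20],"yaw": 0}]}}

```text
t: 7.48
ee_pos: [643.3, 161.3, 81.3]
tcp_rot: [-179.9, 0.4, 26.0]
wrist_force: [-1.0, 0.4, -0.5]
width: 85.5
gripper_force: 0.0
```

```bash
cat >> h.py <<'E'
def meas(ks,n,save):
    im,d=snapshot(n); cv2.imwrite(f"pics/{save}.png",im); W=cloud(n,d)
    for k in ks:
        for o in outline_of(k,n)[:2]:
            w=W[o["mask"]]; w=w[~np.isnan(w[:,0])]
            if len(w)<5: continue
            zt=np.percentile(w[:,2],90); q=w[abs(w[:,2]-zt)<5]
            c,r=cv2.minEnclosingCircle(q[:,:2].astype(np.float32))
            print(n,k,round(o["conf"],2),np.round(o["position"]),"ztop",round(float(zt),1),"circ",np.round(c,1),round(r,1),"mean",np.round(q.mean(0)[:2],1))
E
python3 - <<'E'
from h import *
s=observe(); print(s["ee_pos"],s["wrist_force"])
meas(["green_large","green_tray"],"top","top2"); meas(["green_large","green_tray"],"scene","scene2")
E
```

```text
[643.26643783 161.34813875  81.299458  ] [-0.99626239  0.36387893 -0.51242383]
top green_large 0.86 [287. 246.] ztop 52.0 circ [483.2  93.3] 31.5 mean [484.8  89.8]
top green_tray 0.54 [301. 241.] ztop 11.2 circ [483.1  96.4] 47.2 mean [489.9  76.7]
scene green_large 0.79 [285. 180.] ztop 50.5 circ [481.1  94.6] 33.5 mean [481.6  90.6]
scene green_tray 0.62 [287. 192.] ztop 9.8 circ [480.7  94.9] 48.8 mean [492.4  79. ]
```

```bash
python3 -c "
import cv2
a=cv2.imread('pics/top2.png')[170:290,220:370];b=cv2.imread('pics/scene2.png')[130:230,220:345]
cv2.imwrite('pics/c2.png',cv2.hconcat([cv2.resize(a,(400,320),interpolation=cv2.INTER_CUBIC),cv2.resize(b,(400,320),interpolation=cv2.INTER_CUBIC)]))"
```

```text
(no output)
```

View pics/c2.png

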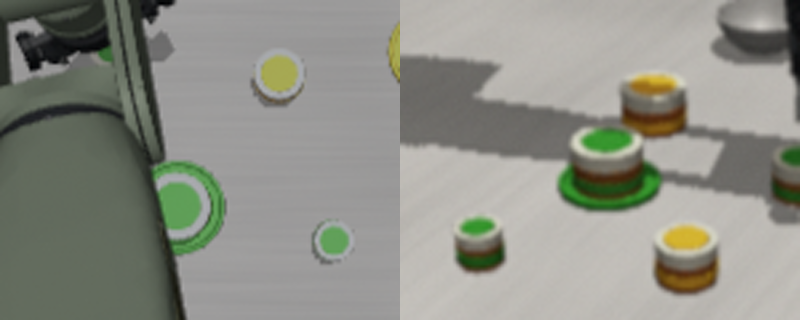

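The top view (left) has green_large partly hidden by the arm at crop (185,205). The scene view (right) shows it flat on the tray at crop (607,165) and looking centred. I'll check it precisely once the arm is out of the way, so next I'm picking green_medium.

{"op": "step_arm", "data": {"deltas": [{"claw": 100,"slide": [0,0,-20],"yaw": 0},{"claw": 100,"slide": [0,0,-40],"yaw": 0},{"claw": 100,"slide": [0,0,-60],"yaw": 0},{"claw": 100,"slide": [0,0,-72],"yaw": 0},{"claw": 100,"slide": [0,0,-78],"yaw": 0},{"claw": 100,"slide": [0,0,-78],"yaw": 0},{"claw": 0,"slide": [0,0,-78],"yaw": 0},{"claw": 0,"slide": [0,0,-78],"yaw": 0},{"claw": 0,"slide": [0,0,-78],"yaw": 0},{"claw": 0,"slide": [0,0,-78],"yaw": 0},{"claw": 0,"slide": [0,0,-78],"yaw": 0},{"claw": 0,"slide": [0,0,-78],"yaw": 0}]}}

```text
t: 8.78
ee_pos: [647.3, 162.5, 8.1]
tcp_rot: [180.0, -0.2, 26.0]
wrist_force: [-0.2, -0.8, 5.9]
width: 50.5
gripper_force: 63.0
```

{"op": "step_arm", "data": {"deltas": [{"claw": 0,"slide": [0,0,15],"yaw": 0},{"claw": 0,"slide": [0,0,40],"yaw": 0},{"claw": 0,"slide": [0,-10,70],"yaw": 0},{"claw": 0,"slide": [0,-35,95],"yaw": 0},{"claw": 0,"slide": [0,-65,100],"yaw": 0},{"claw": 0,"slide": [0,-100,100],"yaw": 0},{"claw": 0,"slide": [0,-135,100],"yaw": 0},{"claw": 0,"slide": [0,-170,100],"yaw": 0},{"claw": 0,"slide": [0,-205,100],"yaw": 0},{"claw": 0,"slide": [0,-235,100],"yaw": 0},{"claw": 0,"slide": [0,-250,100],"yaw": 0},{"claw": 0,"slide": [0,-250,100],"yaw": 0}]}}

```text
t: 9.78
ee_pos: [645.8, -91.1, 106.2]
tcp_rot: [180.0, 0.0, 25.8]
wrist_force: [0.6, 1.1, -1.0]
width: 50.1
gripper_force: 62.6
```

```bash
cat >> h.py <<'E'
from scipy.optimize import least_squares
def fit(W,xy,z,r,dz=4,gap=None):
    "centre of the disc (top face at z, radius r) near xy: area-coverage fit on cloud points within dz of z"
    m=(abs(W[...,2]-z)<dz)&(np.hypot(W[...,0]-xy[0],W[...,1]-xy[1])<r+15)
    q=W[m][:,:2]; h=cv2.convexHull(q.astype(np.float32))[:,0]
    s=least_squares(lambda c:np.hypot(*(h-c[:2]).T)-c[2],[*xy,r],loss="soft_l1"); return np.round(s.x,1),len(q)
E
python3 - <<'E'
from h import *
s=observe(); print(s["ee_pos"],s["wrist_force"],s["width"])
for n in("top","scene"):
    im,d=snapshot(n); cv2.imwrite(f"pics/{n}3.png",im); np.save(n+"3",d); W=cloud(n,d); W0=cloud(n,np.load(n+"0.npy"))
    print(n,"jar",fit(W,(483,96),51,33),"rim",fit(W,(483,96),10,48),"rim0",fit(W0,(483,96),10,48),"jar0",fit(W0,(450,-248),45.5,33),"ytray",fit(W0,(642,-168),10,48))
    print("gm0",fit(W0,(645,162),40,26),"gs",fit(W0,(449,-60),36,20),"yl",fit(W0,(458,227),46,33),"ym",fit(W0,(615,-7),40,26))
E
```

```text
[645.76511875 -91.10809393 106.17103541] [ 0.59200885  1.08395232 -1.02693728] 50.13907373228766
top jar (array([482.6,  95. ,  32. ]), 401) rim (array([482.7,  96.5,  47.2]), 260) rim0 (array([482.5,  96.5,  47.3]), 411) jar0 (array([ 451.3, -248.1,   32.3]), 409) ytray (array([ 643.5, -167.7,   47. ]), 368)
gm0 (array([646.2, 162.5,  25.2]), 244) gs (array([449.8, -60.9,  18.9]), 139) yl (array([458.9, 227. ,  32.2]), 404) ym (array([616.2,  -6.1,  25.1]), 233)
scene jar (array([479.1,  94.3,  32.7]), 195) rim (array([478.6,  94.3,  46.9]), 109) rim0 (array([478. ,  96.5,  47.7]), 191) jar0 (array([ 446.8, -248.2,   33. ]), 412) ytray (array([ 638.8, -168.9,   47.8]), 387)
gm0 (array([641.2, 162.5,  25.2]), 123) gs (array([445.3, -60.7,  19.2]), 96) yl (array([454.2, 228.1,  32.4]), 149) ym (array([611.8,  -6.5,  26. ]), 173)
```

{"op": "step_arm", "data": {"deltas": [{"claw": 0,"slide": [-15,17,0],"yaw": 0},{"claw": 0,"slide": [-38,43,0],"yaw": 0},{"claw": 0,"slide": [-63,71,0],"yaw": 0},{"claw": 0,"slide": [-88,99,0],"yaw": 0},{"claw": 0,"slide": [-113,127,0],"yaw": 0},{"claw": 0,"slide": [-138,155,0],"yaw": 0},{"claw": 0,"slide": [-155,175,0],"yaw": 0},{"claw": 0,"slide": [-163,184,-5],"yaw": 0},{"claw": 0,"slide": [-163,184,-20],"yaw": 0},{"claw": 0,"slide": [-163,184,-32],"yaw": 0},{"claw": 0,"slide": [-163,184,-40],"yaw": 0},{"claw": 0,"slide": [-163,184,-43],"yaw": 0}]}}

```text
t: 10.88
ee_pos: [482.5, 96.7, 62.1]
tcp_rot: [-180.0, 0.1, 26.1]
wrist_force: [0.6, -0.6, -1.7]
width: 50.7
gripper_force: 62.7
```

{"op": "step_arm", "data": {"deltas": [{"claw": 0,"slide": [0,0,0],"yaw": 0},{"claw": 0,"slide": [0,0,-1.5],"yaw": 0},{"claw": 0,"slide": [0,0,-3],"yaw": 0},{"claw": 0,"slide": [0,0,-4],"yaw": 0},{"claw": 0,"slide": [0,0,-4],"yaw": 0},{"claw": 0,"slide": [0,0,-4],"yaw": 0}]}}

```text
t: 11.38
ee_pos: [483.3, 96.1, 59.5]
tcp_rot: [180.0, -0.0, 26.0]
wrist_force: [0.3, -0.0, -0.9]
width: 50.7
gripper_force: 62.7
```

{"op": "step_arm", "data": {"deltas": [{"claw": 0,"slide": [0,0,-0.5],"yaw": 0},{"claw": 0,"slide": [0,0,-1],"yaw": 0},{"claw": 0,"slide": [0,0,-1.5],"yaw": 0},{"claw": 0,"slide": [0,0,-1.5],"yaw": 0},{"claw": 0,"slide": [0,0,-1.5],"yaw": 0}]}}

```text
t: 11.8
ee_pos: [483.1, 96.2, 57.8]
tcp_rot: [180.0, 0.0, 26.0]
wrist_force: [0.3, 0.2, -1.0]
width: 50.5
gripper_force: 62.7
```

{"op": "step_arm", "data": {"deltas": [{"claw": 0,"slide": [0,0,-0.5],"yaw": 0},{"claw": 0,"slide": [0,0,-1],"yaw": 0},{"claw": 0,"slide": [0,0,-1.2],"yaw": 0},{"claw": 0,"slide": [0,0,-1.2],"yaw": 0}]}}

```text
t: 12.13
ee_pos: [483.1, 96.2, 57.0]
tcp_rot: [180.0, -0.0, 26.0]
wrist_force: [-2.0, -0.8, 5.0]
width: 50.5
gripper_force: 63.2
```

{"op": "step_arm", "data": {"deltas": [{"claw": 60,"slide": [0,0,0],"yaw": 0},{"claw": 100,"slide": [0,0,0],"yaw": 0},{"claw": 100,"slide": [0,0,0],"yaw": 0},{"claw": 100,"slide": [0,0,0],"yaw": 0},{"claw": 100,"slide": [0,0,0],"yaw": 0},{"claw": 100,"slide": [0,0,10],"yaw": 0},{"claw": 100,"slide": [0,0,30],"yaw": 0},{"claw": 100,"slide": [0,0,50],"yaw": 0},{"claw": 100,"slide": [-3,-15,55],"yaw": 0},{"claw": 100,"slide": [-8,-40,55],"yaw": 0},{"claw": 100,"slide": [-15,-70,55],"yaw": 0},{"claw": 100,"slide": [-21,-100,45],"yaw": 0}]}}

```text
t: 13.13
ee_pos: [463.1, -4.5, 103.1]
tcp_rot: [179.9, -0.2, 26.1]
wrist_force: [0.4, -0.8, 0.1]
width: 85.5
gripper_force: 0.0
```

{"op": "step_arm", "data": {"deltas": [{"claw": 100,"slide": [-6,-30,-5],"yaw": 0},{"claw": 100,"slide": [-11,-50,-15],"yaw": 0},{"claw": 100,"slide": [-12,-56.5,-40],"yaw": 0},{"claw": 100,"slide": [-12,-56.5,-65],"yaw": 0},{"claw": 100,"slide": [-12,-56.5,-85],"yaw": 0},{"claw": 100,"slide": [-12,-56.5,-97],"yaw": 0},{"claw": 100,"slide": [-12,-56.5,-97],"yaw": 0},{"claw": 0,"slide": [-12,-56.5,-97],"yaw": 0},{"claw": 0,"slide": [-12,-56.5,-97],"yaw": 0},{"claw": 0,"slide": [-12,-56.5,-97],"yaw": 0},{"claw": 0,"slide": [-12,-56.5,-97],"yaw": 0},{"claw": 0,"slide": [-12,-56.5,-97],"yaw": 0}]}}

```text
t: 14.13
ee_pos: [450.9, -60.3, 5.9]
tcp_rot: [179.9, -0.1, 26.0]
wrist_force: [-0.6, -0.4, 4.7]
width: 38.6
gripper_force: 59.9
```

{"op": "step_arm", "data": {"deltas": [{"claw": 0,"slide": [0,0,0],"yaw": 0},{"claw": 0,"slide": [0,0,0],"yaw": 0},{"claw": 0,"slide": [0,0,0],"yaw": 0}]}}

```text
t: 14.38
ee_pos: [450.9, -60.4, 5.9]
tcp_rot: [179.9, -0.1, 26.0]
wrist_force: [-0.7, 0.7, 5.7]
width: 38.0
gripper_force: 59.9
```

```bash
python3 - <<'E'
from h import *
for n in("top","scene"):
    im,d=snapshot(n); cv2.imwrite(f"pics/{n}4.png",im); W=cloud(n,d)
    print(n,"med",fit(W,(483,96),89,26),fit(W,(483,96),51,33,3))
a=cv2.imread('pics/top4.png')[190:290,240:365];b=cv2.imread('pics/scene4.png')[130:230,220:345]
cv2.imwrite('pics/c4.png',cv2.hconcat([cv2.resize(x,(400,320),interpolation=cv2.INTER_CUBIC) for x in(a,b)]))
E
```

```text
top med (array([483.2,  94.9,  25.3]), 269) (array([482.8,  94.7,  31.8]), 95)
scene med (array([478.7,  93.9,  25.3]), 120) (array([478.7,  94.4,  31.8]), 70)
```

View pics/c4.png

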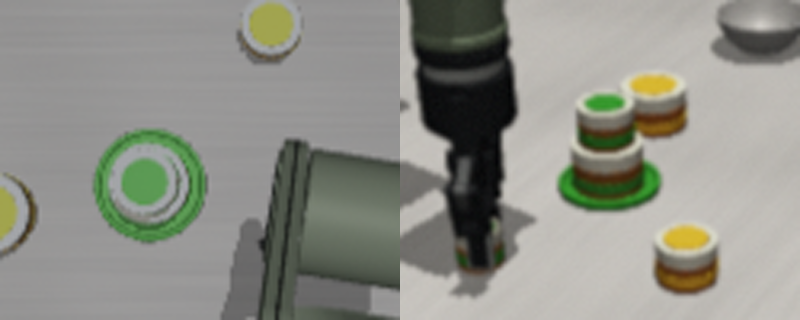

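Both views show the medium jar flat and concentric on the large one (crop (145,183) top, (605,120) scene), within about 0.5 mm. The small jar is gripped, so I'm placing it now.

{"op": "step_arm", "data": {"deltas": [{"claw": 0,"slide": [0,0,15],"yaw": 0},{"claw": 0,"slide": [0,0,40],"yaw": 0},{"claw": 0,"slide": [0,0,70],"yaw": 0},{"claw": 0,"slide": [0,0,95],"yaw": 0},{"claw": 0,"slide": [2,10,108],"yaw": 0},{"claw": 0,"slide": [7,32,110],"yaw": 0},{"claw": 0,"slide": [13,62,110],"yaw": 0},{"claw": 0,"slide": [20,94,110],"yaw": 0},{"claw": 0,"slide": [26,125,110],"yaw": 0},{"claw": 0,"slide": [31,146,110],"yaw": 0},{"claw": 0,"slide": [33,156.5,108],"yaw": 0},{"claw": 0,"slide": [33,156.5,103],"yaw": 0}]}}

```text
t: 15.48
ee_pos: [484.0, 97.9, 108.2]
tcp_rot: [180.0, -0.1, 26.2]
wrist_force: [0.7, 0.1, -0.2]
width: 38.6
gripper_force: 60.4
```

{"op": "step_arm", "data": {"deltas": [{"claw": 0,"slide": [0,0,-6],"yaw": 0},{"claw": 0,"slide": [0,0,-10],"yaw": 0},{"claw": 0,"slide": [0,0,-12],"yaw": 0},{"claw": 0,"slide": [0,0,-13],"yaw": 0},{"claw": 0,"slide": [0,0,-13.5],"yaw": 0},{"claw": 0,"slide": [0,0,-14],"yaw": 0},{"claw": 0,"slide": [0,0,-14],"yaw": 0},{"claw": 0,"slide": [0,0,-14],"yaw": 0}]}}

```text
t: 16.15
ee_pos: [483.2, 96.0, 93.8]
tcp_rot: [180.0, -0.0, 26.0]
wrist_force: [-0.4, 0.6, -1.1]
width: 38.9
gripper_force: 60.4
```

{"op": "step_arm", "data": {"deltas": [{"claw": 0,"slide": [0,0,-0.5],"yaw": 0},{"claw": 0,"slide": [0,0,-0.9],"yaw": 0},{"claw": 0,"slide": [0,0,-1.2],"yaw": 0},{"claw": 0,"slide": [0,0,-1.2],"yaw": 0}]}}

```text
t: 16.48
ee_pos: [483.2, 96.2, 92.9]
tcp_rot: [180.0, -0.0, 26.0]
wrist_force: [-1.1, -0.9, 4.3]
width: 38.6
gripper_force: 60.7
```

{"op": "step_arm", "data": {"deltas": [{"claw": 60,"slide": [0,0,0],"yaw": 0},{"claw": 100,"slide": [0,0,0],"yaw": 0},{"claw": 100,"slide": [0,0,0],"yaw": 0},{"claw": 100,"slide": [0,0,0],"yaw": 0},{"claw": 100,"slide": [0,0,0],"yaw": 0},{"claw": 100,"slide": [0,0,0],"yaw": 0},{"claw": 100,"slide": [0,0,12],"yaw": 0},{"claw": 100,"slide": [0,0,35],"yaw": 0},{"claw": 100,"slide": [0,0,58],"yaw": 0},{"claw": 100,"slide": [-3,15,62],"yaw": 0},{"claw": 100,"slide": [-8,42,62],"yaw": 0},{"claw": 100,"slide": [-13,72,62],"yaw": 0}]}}

```text
t: 17.48
ee_pos: [470.4, 168.3, 155.2]
tcp_rot: [180.0, -0.1, 25.9]
wrist_force: [0.7, 0.7, -0.7]
width: 85.5
gripper_force: 0.0
```

{"op": "step_arm", "data": {"deltas": [{"claw": 100,"slide": [-6,30,0],"yaw": 0},{"claw": 100,"slide": [-10,52,0],"yaw": 0},{"claw": 100,"slide": [-11.3,59.2,-20],"yaw": 0},{"claw": 100,"slide": [-11.3,59.2,-50],"yaw": 0},{"claw": 100,"slide": [-11.3,59.2,-80],"yaw": 0},{"claw": 100,"slide": [-11.3,59.2,-110],"yaw": 0},{"claw": 100,"slide": [-11.3,59.2,-132],"yaw": 0},{"claw": 100,"slide": [-11.3,59.2,-144],"yaw": 0},{"claw": 100,"slide": [-11.3,59.2,-146],"yaw": 0},{"claw": 100,"slide": [-11.3,59.2,-146],"yaw": 0}]}}

```text
t: 18.32
ee_pos: [458.4, 227.2, 7.8]
tcp_rot: [180.0, 0.1, 26.0]
wrist_force: [-0.0, 0.2, -0.2]
width: 85.4
gripper_force: 0.0
```

{"op": "step_arm", "data": {"deltas": [{"claw": 0,"slide": [0,0,0],"yaw": 0},{"claw": 0,"slide": [0,0,0],"yaw": 0},{"claw": 0,"slide": [0,0,0],"yaw": 0},{"claw": 0,"slide": [0,0,0],"yaw": 0},{"claw": 0,"slide": [0,0,0],"yaw": 0},{"claw": 0,"slide": [0,0,0],"yaw": 0}]}}

```text
t: 18.82
ee_pos: [459.8, 227.9, 10.0]
tcp_rot: [180.0, -0.2, 26.0]
wrist_force: [0.0, 0.7, 6.7]
width: 64.6
gripper_force: 66.8
```

```bash
python3 - <<'E'
from h import *
for n in("top","scene"):
    im,d=snapshot(n); cv2.imwrite(f"pics/{n}5.png",im); W=cloud(n,d)
    print(n,"small",fit(W,(483,96),123,20))
a=cv2.imread('pics/top5.png')[190:290,220:345];b=cv2.imread('pics/scene5.png')[120:220,220:345]
cv2.imwrite('pics/c5.png',cv2.hconcat([cv2.resize(x,(400,320),interpolation=cv2.INTER_CUBIC) for x in(a,b)]))
E
```

```text
top small (array([481.7,  94.3,  19.1]), 172)
scene small (array([478.1,  94.7,  20.2]), 75)
```

View pics/c5.png

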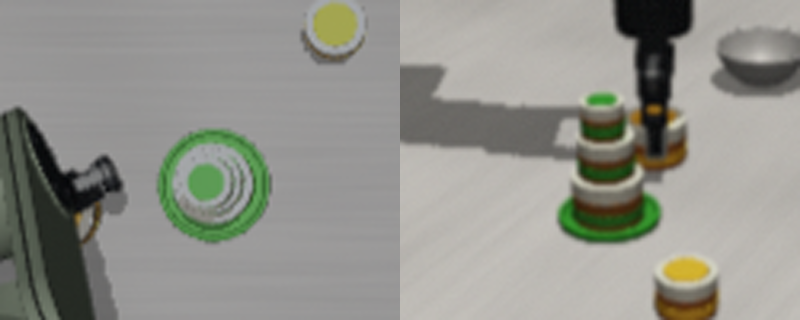

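The green stack is complete and concentric (crop (205,185) top, (605,165) scene), and yellow_large is gripped. I'm carrying it high and around the green stack to the yellow tray.

{"op": "step_arm", "data": {"deltas": [{"claw": 0,"slide": [0,0,15],"yaw": 0},{"claw": 0,"slide": [0,0,40],"yaw": 0},{"claw": 0,"slide": [0,0,70],"yaw": 0},{"claw": 0,"slide": [0,0,100],"yaw": 0},{"claw": 0,"slide": [5,-2,125],"yaw": 0},{"claw": 0,"slide": [25,-13,140],"yaw": 0},{"claw": 0,"slide": [50,-27,145],"yaw": 0},{"claw": 0,"slide": [77,-42,145],"yaw": 0},{"claw": 0,"slide": [104,-57,145],"yaw": 0},{"claw": 0,"slide": [125,-72,145],"yaw": 0},{"claw": 0,"slide": [138,-95,145],"yaw": 0},{"claw": 0,"slide": [143,-122,145],"yaw": 0}]}}

```text
t: 19.92
ee_pos: [603.7, 104.9, 153.2]
tcp_rot: [180.0, -0.1, 26.0]
wrist_force: [0.4, -0.3, -2.4]
width: 64.6
gripper_force: 67.4
```

{"op": "step_arm", "data": {"deltas": [{"claw": 0,"slide": [5,-30,0],"yaw": 0},{"claw": 0,"slide": [10,-60,0],"yaw": 0},{"claw": 0,"slide": [15,-92,0],"yaw": 0},{"claw": 0,"slide": [20,-124,0],"yaw": 0},{"claw": 0,"slide": [25,-156,0],"yaw": 0},{"claw": 0,"slide": [30,-188,0],"yaw": 0},{"claw": 0,"slide": [35,-220,-10],"yaw": 0},{"claw": 0,"slide": [39,-248,-30],"yaw": 0},{"claw": 0,"slide": [41.6,-266,-55],"yaw": 0},{"claw": 0,"slide": [41.6,-272.5,-85],"yaw": 0},{"claw": 0,"slide": [41.6,-272.5,-110],"yaw": 0},{"claw": 0,"slide": [41.6,-272.5,-125],"yaw": 0}]}}

```text
t: 20.92
ee_pos: [641.0, -167.6, 25.0]
tcp_rot: [-179.8, 0.2, 25.9]
wrist_force: [-0.3, 0.0, -3.4]
width: 64.8
gripper_force: 67.4
```

{"op": "step_arm", "data": {"deltas": [{"claw": 0,"slide": [0,0,-5],"yaw": 0},{"claw": 0,"slide": [0,0,-8],"yaw": 0},{"claw": 0,"slide": [0,0,-10],"yaw": 0},{"claw": 0,"slide": [0,0,-11],"yaw": 0},{"claw": 0,"slide": [0,0,-11.5],"yaw": 0},{"claw": 0,"slide": [0,0,-12],"yaw": 0},{"claw": 0,"slide": [0,0,-12],"yaw": 0},{"claw": 0,"slide": [0,0,-12],"yaw": 0}]}}

```text
t: 21.58
ee_pos: [643.6, -167.1, 17.1]
tcp_rot: [180.0, -0.0, 26.0]
wrist_force: [0.3, 0.5, -3.9]
width: 64.6
gripper_force: 67.3
```

{"op": "step_arm", "data": {"deltas": [{"claw": 0,"slide": [0,0,-0.6],"yaw": 0},{"claw": 0,"slide": [0,0,-1.2],"yaw": 0},{"claw": 0,"slide": [0,0,-1.8],"yaw": 0},{"claw": 0,"slide": [0,0,-1.8],"yaw": 0},{"claw": 0,"slide": [0,0,-1.8],"yaw": 0}]}}

```text
t: 22.0
ee_pos: [643.4, -167.2, 15.1]
tcp_rot: [180.0, -0.0, 26.0]
wrist_force: [-2.2, 0.3, 1.8]
width: 64.3
gripper_force: 67.8
```

{"op": "step_arm", "data": {"deltas": [{"claw": 0,"slide": [0,0,-0.3],"yaw": 0},{"claw": 60,"slide": [0,0,-0.3],"yaw": 0},{"claw": 100,"slide": [0,0,-0.3],"yaw": 0},{"claw": 100,"slide": [0,0,-0.3],"yaw": 0},{"claw": 100,"slide": [0,0,-0.3],"yaw": 0},{"claw": 100,"slide": [0,0,0],"yaw": 0},{"claw": 100,"slide": [0,0,12],"yaw": 0},{"claw": 100,"slide": [0,0,35],"yaw": 0},{"claw": 100,"slide": [0,0,60],"yaw": 0},{"claw": 100,"slide": [0,0,80],"yaw": 0},{"claw": 100,"slide": [-5,30,85],"yaw": 0},{"claw": 100,"slide": [-10,62,85],"yaw": 0}]}}

```text
t: 23.0
ee_pos: [635.3, -106.3, 103.2]
tcp_rot: [179.8, -0.3, 25.8]
wrist_force: [0.3, 0.3, 0.3]
width: 85.0
gripper_force: 0.0
```

{"op": "step_arm", "data": {"deltas": [{"claw": 100,"slide": [-5,30,-5],"yaw": 0},{"claw": 100,"slide": [-11,62,-15],"yaw": 0},{"claw": 100,"slide": [-16,88,-30],"yaw": 0},{"claw": 100,"slide": [-17.2,99.2,-45],"yaw": 0},{"claw": 100,"slide": [-17.2,99.2,-65],"yaw": 0},{"claw": 100,"slide": [-17.2,99.2,-83],"yaw": 0},{"claw": 100,"slide": [-17.2,99.2,-93],"yaw": 0},{"claw": 100,"slide": [-17.2,99.2,-93],"yaw": 0},{"claw": 100,"slide": [-17.2,99.2,-93],"yaw": 0}]}}

```text
t: 23.75
ee_pos: [616.5, -6.1, 7.0]
tcp_rot: [180.0, -0.0, 26.0]
wrist_force: [0.2, -0.5, -0.1]
width: 85.4
gripper_force: 0.0
```

{"op": "step_arm", "data": {"deltas": [{"claw": 0,"slide": [0,0,0],"yaw": 0},{"claw": 0,"slide": [0,0,0],"yaw": 0},{"claw": 0,"slide": [0,0,0],"yaw": 0},{"claw": 0,"slide": [0,0,0],"yaw": 0},{"claw": 0,"slide": [0,0,0],"yaw": 0},{"claw": 0,"slide": [0,0,0],"yaw": 0},{"claw": 0,"slide": [0,0,0],"yaw": 0}]}}

```text
t: 24.33
ee_pos: [617.3, -6.1, 8.2]
tcp_rot: [179.9, -0.1, 26.0]
wrist_force: [-0.4, -1.0, 6.0]
width: 50.4
gripper_force: 62.9
```

```bash
python3 - <<'E'
from h import *
for n in("top","scene"):
    im,d=snapshot(n); cv2.imwrite(f"pics/{n}6.png",im); W=cloud(n,d)
    print(n,"yl",fit(W,(643,-168),51,33),"rim",fit(W,(643,-168),10,48))
a=cv2.imread('pics/top6.png')[140:240,300:425];b=cv2.imread('pics/scene6.png')[180:280,230:355]
cv2.imwrite('pics/c6.png',cv2.hconcat([cv2.resize(x,(400,320),interpolation=cv2.INTER_CUBIC) for x in(a,b)]))
E
```

```text
top yl (array([ 643.1, -167.9,   32. ]), 386) rim (array([ 643.4, -167.8,   47.1]), 217)
scene yl (array([ 638.8, -168.5,   32.8]), 415) rim (array([ 639.3, -169.7,   47.3]), 271)
```

View pics/c6.png

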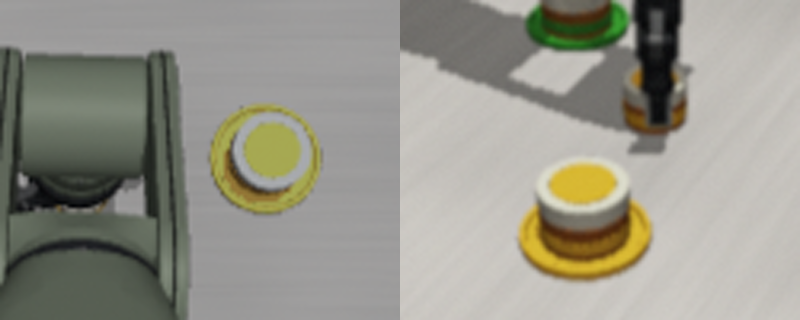

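yellow_large is centred in the yellow tray (crop (270,155) top, (583,215) scene), within 1 mm. yellow_medium is gripped, so I'm placing it.

{"op": "step_arm", "data": {"deltas": [{"claw": 0,"slide": [0,0,15],"yaw": 0},{"claw": 0,"slide": [0,0,40],"yaw": 0},{"claw": 0,"slide": [0,0,70],"yaw": 0},{"claw": 0,"slide": [3,-15,88],"yaw": 0},{"claw": 0,"slide": [8,-45,90],"yaw": 0},{"claw": 0,"slide": [13,-77,90],"yaw": 0},{"claw": 0,"slide": [18,-109,90],"yaw": 0},{"claw": 0,"slide": [23,-138,90],"yaw": 0},{"claw": 0,"slide": [26,-155,86],"yaw": 0},{"claw": 0,"slide": [27.2,-161.2,78],"yaw": 0},{"claw": 0,"slide": [27.2,-161.2,68],"yaw": 0},{"claw": 0,"slide": [27.2,-161.2,60],"yaw": 0}]}}

```text
t: 25.43
ee_pos: [642.3, -165.9, 64.7]
tcp_rot: [-179.9, 0.1, 26.0]
wrist_force: [0.1, 0.1, -2.5]
width: 50.5
gripper_force: 62.6
```

{"op": "step_arm", "data": {"deltas": [{"claw": 0,"slide": [0,0,-3],"yaw": 0},{"claw": 0,"slide": [0,0,-5],"yaw": 0},{"claw": 0,"slide": [0,0,-7],"yaw": 0},{"claw": 0,"slide": [0,0,-8],"yaw": 0},{"claw": 0,"slide": [0,0,-8.5],"yaw": 0},{"claw": 0,"slide": [0,0,-8.5],"yaw": 0},{"claw": 0,"slide": [0,0,-8.5],"yaw": 0}]}}

```text
t: 26.02
ee_pos: [643.6, -167.0, 58.5]
tcp_rot: [180.0, -0.0, 26.0]
wrist_force: [0.0, 0.0, -1.7]
width: 50.4
gripper_force: 62.6
```

{"op": "step_arm", "data": {"deltas": [{"claw": 0,"slide": [0,0,-0.5],"yaw": 0},{"claw": 0,"slide": [0,0,-1],"yaw": 0},{"claw": 0,"slide": [0,0,-1.5],"yaw": 0},{"claw": 0,"slide": [0,0,-1.7],"yaw": 0},{"claw": 0,"slide": [0,0,-1.7],"yaw": 0}]}}

```text
t: 26.43
ee_pos: [643.5, -167.2, 57.2]
tcp_rot: [180.0, -0.0, 26.0]
wrist_force: [-0.5, -0.7, 4.3]
width: 50.6
gripper_force: 63.0
```

Contact. I'll release, rise and back away towards the clear area at x about 430, y about -260.

{"op": "step_arm", "data": {"deltas": [{"claw": 60,"slide": [0,0,0],"yaw": 0},{"claw": 100,"slide": [0,0,0],"yaw": 0},{"claw": 100,"slide": [0,0,0],"yaw": 0},{"claw": 100,"slide": [0,0,0],"yaw": 0},{"claw": 100,"slide": [0,0,0],"yaw": 0},{"claw": 100,"slide": [0,0,0],"yaw": 0},{"claw": 100,"slide": [0,0,12],"yaw": 0},{"claw": 100,"slide": [0,0,35],"yaw": 0},{"claw": 100,"slide": [0,0,62],"yaw": 0},{"claw": 100,"slide": [-10,-5,92],"yaw": 0},{"claw": 100,"slide": [-35,-17,110],"yaw": 0},{"claw": 100,"slide": [-65,-32,115],"yaw": 0}]}}

```text
t: 27.43
ee_pos: [581.0, -199.5, 176.3]
tcp_rot: [179.6, -0.4, 26.1]
wrist_force: [0.2, -1.2, -0.8]
width: 85.2
gripper_force: 0.0
```

{"op": "step_arm", "data": {"deltas": [{"claw": 100,"slide": [-30,-15,0],"yaw": 0},{"claw": 100,"slide": [-60,-30,0],"yaw": 0},{"claw": 100,"slide": [-90,-45,0],"yaw": 0},{"claw": 100,"slide": [-120,-60,0],"yaw": 0},{"claw": 100,"slide": [-145,-68,0],"yaw": 0},{"claw": 100,"slide": [-150,-70,0],"yaw": 0},{"claw": 100,"slide": [-150,-70,0],"yaw": 0},{"claw": 100,"slide": [-150,-70,0],"yaw": 0}]}}

```text
t: 28.1
ee_pos: [429.2, -269.4, 172.3]
tcp_rot: [179.9, -0.1, 26.0]
wrist_force: [0.1, -0.0, 0.7]
width: 85.6
gripper_force: 0.0
```

```bash
python3 - <<'E'
from h import *
for n in("top","scene"):
    im,d=snapshot(n); cv2.imwrite(f"pics/{n}7.png",im); W=cloud(n,d)
    print(n,"ym",fit(W,(643,-168),89,26),"yl",fit(W,(643,-168),51,33,3),"gs",fit(W,(483,96),123,20))
    print([fit(X,(480,-446),148,20) for X in(cloud(n,np.load(n+"0.npy")),W)],[fit(X,(789,123),17,48) for X in(cloud(n,np.load(n+"0.npy")),W)],[fit(X,(479,450),43,55) for X in(cloud(n,np.load(n+"0.npy")),W)])
a=cv2.imread('pics/top7.png')[130:290,240:440];b=cv2.imread('pics/scene7.png')[120:280,210:410]
cv2.imwrite('pics/c7.png',cv2.hconcat([cv2.resize(x,(400,320),interpolation=cv2.INTER_CUBIC) for x in(a,b)]))
E
```

```text
top ym (array([ 643.6, -168. ,   24.8]), 251) yl (array([ 643.3, -167.7,   32. ]), 75) gs (array([481.7,  94. ,  18.9]), 173)
[(array([ 480.6, -446.6,   18.7]), 201), (array([ 480.8, -447.2,   18.5]), 181)] [(array([793.5, 128.6,  44.2]), 569), (array([791.4, 124.7,  47.1]), 565)] [(array([478.9, 449.7,  54.2]), 246), (array([479. , 449.8,  54.2]), 254)]
scene ym (array([ 638.8, -168.4,   25.7]), 260) yl (array([ 639.5, -169.1,   32.5]), 139) gs (array([477.6,  94.5,  21.1]), 73)
[(array([ 476.3, -446.9,   19.4]), 285), (array([ 476.5, -446.9,   19.2]), 285)] [(array([785.9, 122.1,  46. ]), 407), (array([789.1, 123.4,  47.5]), 410)] [(array([474.5, 449.3,  54.6]), 115), (array([474.4, 450.2,  54.5]), 118)]
```

View pics/c7.png

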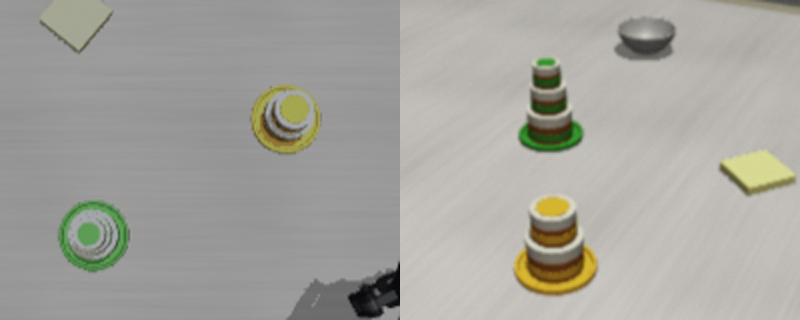

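Both stacks stand upright and concentric: green at crop (93,235) in the top view and (550,105) in the scene view, yellow at (287,118) and (555,245). The bottle, bowl and note pad have not been touched, and the arm is clear.

```bash
python3 -c "
from workcell import *
print(sign_off())"
```

```text
the job is handed in; nothing more can be done
None
```

Both stacks are built and the job is handed in: each jar measured within about 2 mm of centre on what it stands on, none was dropped, the bottle, bowl and note pad were left alone, and it took about 28 s of the 115 s.

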